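# Open the locked cap of a pressure sprayer tank

### The job

Open the pressure sprayer tank for refilling: without pressing, turn its cap anticlockwise (seen from above) until it bears on the first stop, press it down there, turn it on past the stop until it is free, then lift it off and set it down gently, upright, in the empty rectangular tray. Feel for the stops and do not wrench the cap or force it down hard, and leave the mug, glue bottle, jar and crystal palette where they stand.

Things in the scene. Friction and masses are not known exactly. Their poses are not given: they have to be found in the camera images.
- tank: White round pressure tank, 132 mm across, fixed to the table by a grey foot, with a brass outlet low on its side along its own +x. Origin: centre of its underside on the table, z up along the cap's axis. An aluminium neck collar of 68 mm outer diameter reaches up to z = 155 mm. The collar's inner track is turned on the neck by an unseen angle, up to 19 degrees either way, so the stops must be felt.
- cap: Grey cap, 95 to 160 g, locked on the tank. Origin: centre of its stem's underside, z up, 142 mm above the table when locked. Stem 38 mm in diameter, 23 mm tall, with two lugs on its own +x and -x, reaching 26 mm from the axis, 9 mm wide, 3 to 8 mm above the origin. Above it a round plate of 77 mm; the plate's upper face is 28 mm above the origin. On it stands the finger bar.
- cap_bar (a point): Grip here, from above: on the cap's axis inside the finger bar, 49 mm above the cap's origin, 9 mm below the bar's top. The bar is 50 mm long along the cap's x, 14 mm thick along its y and 30 mm tall (28 to 58 mm above the cap's origin). Its axes are the cap's.
- neck_top (a point): Centre of the collar's mouth, on the tank's axis, 155 mm above the table. Turning: from its start the cap turns easily anticlockwise for 6 to 56 degrees to a first hard stop. Before that it can be pressed only 1.5 mm. Within 4 degrees of the stop it can be pressed 10 mm down, where it meets the collar hard. Pressed 5 mm or more it turns on beneath the stop.
- neck_track (a point): On the tank's axis, 150 mm above the table, at the collar's inner track. Release: held pressed, the cap can be turned on to a final hard stop about 50 degrees past the first; from 32 degrees past the first up to there it is free to rise. Let go there it pops up about 6 mm above its locked height and lifts straight out; its lugs clear the collar 13 mm above the locked height.
- neck_spring (a point): On the tank's axis, 142 mm above the table, where the spring seat bears on the locked cap's stem. The spring pushes the cap up with about 6 N when locked and 14 N when pressed 10 mm. The whole contact force of cap on tank must stay below 55 N: a twist of 0.4 N m against a stop, or 25 N of pressing, is safe.
- tray: Empty shallow white rectangular tray, fixed, 150 mm along its x by 130 mm along its y, 18 mm high, walls 4 mm, floor 4 mm thick. Origin: centre of its underside on the table.
- mug: White mug, 80 mm across, 95 mm tall; origin at the centre of its underside. A bystander.
- glue: White bottle, 52 mm across, 140 mm tall; origin at the centre of its underside. A bystander.
- jar: Clear jar with a white lid, 60 mm across, 60 mm tall; origin at the centre of its underside. A bystander.
- palette: Round white divided dish with small crystals, 166 mm across, 18 mm tall; origin at the centre of its underside. A bystander.
Things that resemble listed ones, but are neither listed nor needed, are in the scene too. What is shaped like the cap but turquoise is not meant. What is shaped like the tray but red is not meant.

How it is judged:
By the outcome, as a careful person would: the job done as asked, in the order asked, and still so for the second after the job is handed in, with the robot touching nothing.
It also fails if it takes over 72 s, if anything falls off the work surface, if the arm or the gripper's body presses on something with over 40 N, if the wrist force passes 120 N, or if a joint passes its speed limit or range.

### The arm

A 6-joint arm with a two-finger parallel gripper is mounted at the origin on the work surface. World frame = base frame: x ahead of the robot, y to its left, z up, the work surface at z = 0. Lengths are in m, angles in degrees, forces in N, time in s.
With the tool pointing down it reaches from about 0.4 to 0.825 m from the base axis. Payload 7 kg.
Tool frame: the origin (TCP) lies between the finger pads; the fingertips stand 25 mm ahead of it and the grasp point (between the pads) lies 6 mm ahead of it; z points along the fingers, y is the line along which they close (so a half turn about z gives the same grasp; the last joint's range is limited). The gripper opens to 88 mm and grips with 3 to 60 N. Pads are 19 mm wide; open, the fingers measure 130 mm over their backs; the gripper's body (78 mm by 193 mm) begins 47 mm behind the grasp point.
Start: joints at [93.341, 20.546, 0.682, 0, -70.136, -16.507], TCP at [0.154, 0.657, 0.252] pointing down, gripper open.
Joint ranges: [-176.03, 176.03], [-82.01, 121.73], [-58.28, 71.71], [-173.87, 95.51], [-174.79, -0.11], [-173.66, 173.66]. Speed limits (degrees/s): [136.94, 136.94, 172.46, 180, 180, 180].

### API

Orientations are given as [roll, pitch, yaw] about the fixed x, y, z axes, in that order (R = Rz(yaw) Ry(pitch) Rx(roll)).
In Python, from plant import r gives the robot as it stands.
- The arm moves only by the shell command python3 -m crank 'ROWS' [FORCE]. ROWS is JSON, a list of rows, each a list of 3 entries, a list of its own where there are three numbers: the turn, a rotation vector about the tool's x, y, z in degrees, then the shift along the tool's x, y, z in cm, then the closure, from -1 (fully open) to 1 (shut). In form: [[[wx, wy, wz], [dx, dy, dz], fingers], ...]. A call has 1 to 8 rows; each row shifts and turns the commanded pose from where the row before left it, along the tool's axes as they then stand; what a row does not reach is not made up. A row lasts 1/10 s, in which the tool goes at most 50 mm and 8.59 degrees, less where a joint would pass 70% of its speed; a pose out of reach is approached as far as the arm can. A call with a gripper value outside its range is refused whole. The fingers move at their own pace and stop on an object; FORCE is the grip in N (left out, the last holds). Time passes only in rows, so rows that do not move let the fingers close. It gives the time, the measured TCP pose, the force, the opening and the grip force at its end, in the units of the state.
- r.get_state(): the state, without advancing time (a new reading comes with each control period).
- r.capture(name): name is "scene" or "top" or "wrist"; returns a dict with "color" (480x640x3 uint8, red, green, blue), "range_z" (480x640 float32, m along the optical axis (not along the pixel's ray), 0 where there is no reading), "intrinsics" (3x3 intrinsics, pixels), "world_from_camera" (4x4, takes a point from camera to world coordinates); the wrist camera has in their place "hand_eye" (4x4, takes a point from camera to tool coordinates, whose origin is the TCP and whose axes are the flange's). Camera axes: x right, y down, z forward; pixel columns grow to the right and rows downward; lengths in m; the calibration is good to about 2 mm. A picture is of the moment at which its call begins: read the wrist's pose just before it.
- r.close_job(): hands the job in; it is judged then, once.
The state is a dict: "time_s": time; "joints": joint angles; "qd": joint speeds; "joint_torque": joint torques, N m; "tcp_pos": TCP position; "eef_rot": TCP orientation; "contact_force": force on the tool from outside, world axes, zero at the start; "moment": the same for the moment, N m; "gripper_width": finger opening in m; "gripper_force": force on a finger pad.
Only numpy, scipy, OpenCV 4.12 (cv2) and the standard library are available. Lean on these libraries where they do the work, as an engineer would, in place of code of your own. Each camera call takes 0.05 s, during which the arm holds its last target. There are 200 camera calls.

## Working session

There is one attempt and no reset: what is moved stays moved. The work goes in short steps, Python scripts to look and compute and a shell command to move; the robot and the scene stay as the last step left them, time stands still between calls to the robot, and variables do not carry over. Pictures are saved under pics/ and viewed, at most 10 in all, crops included, and the job is handed in when it is done.

```bash
ls; mkdir -p pics
python3 - <<'E'
from plant import r
import cv2,numpy as np
s=r.get_state();print({k:np.round(v,3) for k,v in s.items()})
for n in("scene","top"):
    c=r.capture(n);np.savez(f"pics/{n}.npz",**c);cv2.imwrite(f"pics/{n}.png",c["color"][...,::-1])
    print(c["world_from_camera"].round(3).tolist(),c["intrinsics"].round(1).tolist())
E
```

```text
pics
{'time_s': np.float64(0.0), 'joints': array([ 9.3340e+01,  2.0590e+01,  6.3300e-01, -2.1000e-02, -7.0136e+01,
       -1.6508e+01]), 'qd': array([ 0.033, -0.026, -0.053, -0.012,  0.051, -0.097]), 'joint_torque': array([ 1.0000e-03, -5.8272e+01,  2.9307e+01,  6.9980e+00,  7.0000e-03,
       -0.0000e+00]), 'tcp_pos': array([0.154, 0.657, 0.251]), 'eef_rot': array([ 1.79904e+02, -8.00000e-03, -1.31750e+01]), 'contact_force': array([ 0.268, -0.357,  1.023]), 'moment': array([-0.035, -0.036,  0.079]), 'gripper_force': np.float64(0.0), 'gripper_width': np.float64(0.088)}
[[0.389, 0.622, -0.68, 1.463], [0.921, -0.278, 0.273, -0.357], [-0.019, -0.732, -0.681, 1.065], [0.0, 0.0, 0.0, 1.0]] [[516.5, 0.0, 307.7], [0.0, 516.5, 239.0], [0.0, 0.0, 1.0]]
[[-0.005, -0.988, 0.155, 0.328], [-1.0, 0.007, 0.008, 0.0], [-0.009, -0.155, -0.988, 1.313], [0.0, 0.0, 0.0, 1.0]] [[516.5, 0.0, 313.8], [0.0, 516.5, 236.5], [0.0, 0.0, 1.0]]
```

View pics/top.png

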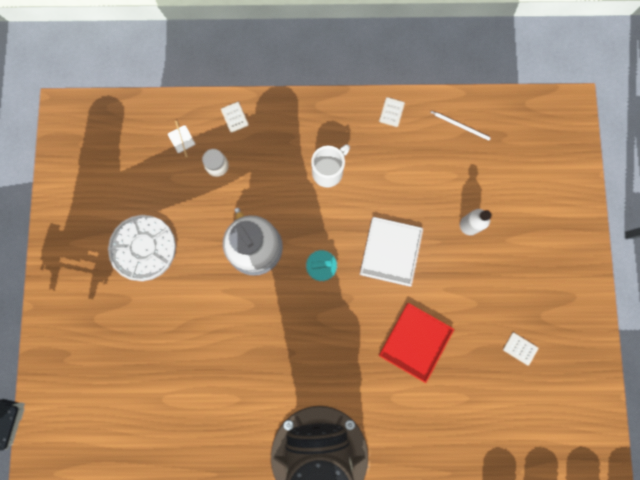

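View pics/scene.png

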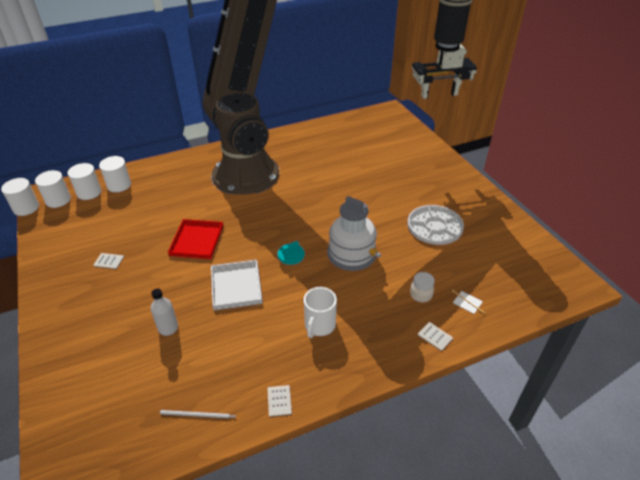

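The top view shows the cap on the tank at about (245,240), the white tray at (392,250), the mug at (328,166) and the turquoise decoy at (321,265). The arm is off to the left, so the view is unobstructed.

```bash
cat > h.py <<'E'
import numpy as np,cv2
def cloud(c,W=None):
    z=c["range_z"];K=c["intrinsics"];W=c["world_from_camera"] if W is None else W
    v,u=np.mgrid[:480,:640]
    p=np.stack([(u-K[0,2])/K[0,0]*z,(v-K[1,2])/K[1,1]*z,z],-1)
    p=p@W[:3,:3].T+W[:3,3];p[z==0]=np.nan
    return p
E
python3 - <<'E'
from h import *
for n in("top","scene"):
    c=dict(np.load(f"pics/{n}.npz"));p=cloud(c)
    x,y,z=p[...,0],p[...,1],p[...,2]
    for nm,lo,hi in(("plate",.163,.176),("bar",.185,.21)):
        m=(z>lo)&(z<hi)&(x>.3)&(x<.65)&(y>0)&(y<.3)
        q=p[m];
        if len(q)<5: print(n,nm,len(q));continue
        print(n,nm,len(q),np.median(q,0).round(4),q.min(0).round(3),q.max(0).round(3))
        if nm=="bar":
            print(cv2.minAreaRect((q[:,:2]*1000).astype(np.float32)))
    # tray: whiteish low
    hsv=cv2.cvtColor(c["color"],cv2.COLOR_RGB2HSV)
    m=(hsv[...,1]<60)&(hsv[...,2]>90)&(z>-.01)&(z<.03)&(x>.35)&(x<.65)&(y>-.32)&(y<-.03)
    q=p[m];R=cv2.minAreaRect((q[:,:2]*1000).astype(np.float32));print(n,"tray",len(q),R)
c=dict(np.load("pics/top.npz"));s=c["color"][190:300,190:300]
cv2.imwrite("pics/crop1.png",cv2.resize(s[...,::-1],(600,600),interpolation=cv2.INTER_CUBIC))
E
```

```text
top plate 760 [0.5057 0.1622 0.1699] [0.469 0.126 0.163] [0.546 0.202 0.176]
top bar 154 [0.5068 0.1634 0.1995] [0.484 0.145 0.187] [0.529 0.182 0.205]
((507.17449951171875, 163.7632598876953), (49.73120880126953, 14.014800071716309), 33.439334869384766)
top tray 3175 ((500.5077819824219, -148.12619018554688), (226.77662658691406, 167.5469207763672), 83.33349609375)
scene plate 317 [0.5223 0.1511 0.1711] [0.473 0.125 0.163] [0.548 0.204 0.176]
scene bar 139 [0.5116 0.1622 0.1982] [0.486 0.145 0.185] [0.532 0.181 0.205]
((508.31396484375, 161.3089141845703), (51.985992431640625, 17.85677719116211), 29.979778289794922)
scene tray 2111 ((484.5906982421875, -149.4400634765625), (193.3267822265625, 193.1300048828125), 76.52362823486328)
```

View pics/crop1.png

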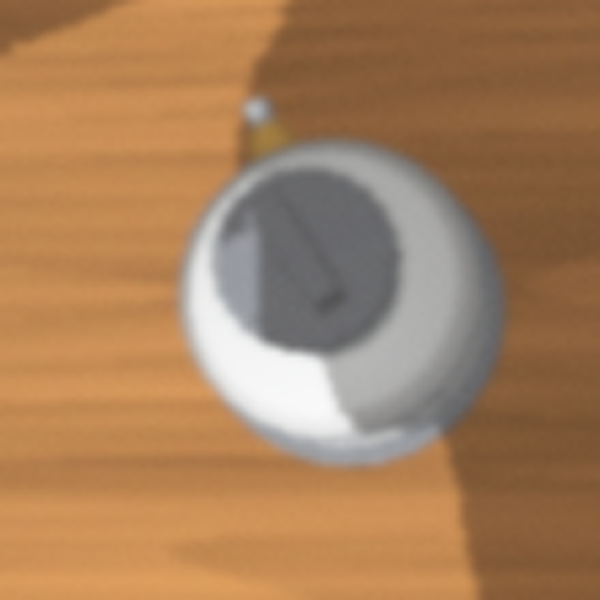

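The crop shows the grey cap's bar running from (270,200) to (330,300), about +33° in the world. I'll grip it with yaw near -147°, which leaves room on joint 6 for the anticlockwise turn. First I'll travel to above the cap.

```bash
python3 -m crank '[[[0,0,0],[2.85,2.5,-0.3],-1],[[0,0,0],[2.85,2.5,-0.3],-1],[[0,0,0],[2.85,2.5,-0.3],-1],[[0,0,0],[2.85,2.5,-0.3],-1],[[0,0,0],[2.85,2.5,-0.3],-1],[[0,0,0],[2.85,2.5,-0.3],-1],[[0,0,0],[2.85,2.5,-0.3],-1],[[0,0,0],[2.85,2.5,-0.3],-1]]' 25
python3 -m crank '[[[0,0,0],[2.85,2.5,-0.3],-1],[[0,0,0],[2.85,2.5,-0.3],-1],[[0,0,0],[2.85,2.5,-0.3],-1],[[0,0,0],[2.85,2.5,-0.3],-1],[[0,0,0],[2.85,2.5,-0.3],-1],[[0,0,0],[2.85,2.5,-0.3],-1],[[0,0,0],[2.85,2.5,-0.3],-1],[[0,0,0],[2.85,2.5,-0.3],-1]]'
python3 -m crank '[[[0,0,8.3],[0,0,0],-1],[[0,0,8.3],[0,0,0],-1],[[0,0,8.3],[0,0,0],-1],[[0,0,8.3],[0,0,0],-1],[[0,0,8.3],[0,0,0],-1],[[0,0,8.3],[0,0,0],-1],[[0,0,8.3],[0,0,0],-1],[[0,0,8.3],[0,0,0],-1]]'
python3 -m crank '[[[0,0,8.3],[0,0,0],-1],[[0,0,8.3],[0,0,0],-1],[[0,0,8.3],[0,0,0],-1],[[0,0,8.3],[0,0,0],-1],[[0,0,8.3],[0,0,0],-1],[[0,0,8.3],[0,0,0],-1],[[0,0,8.3],[0,0,0],-1],[[0,0,8.3],[0,0,0],-1]]'
python3 -m crank '[[[0,0,0],[0,0,0],-1],[[0,0,0],[0,0,0],-1]]'
cat >> h.py <<'E'
from scipy.spatial.transform import Rotation as R
def wrist(r,name):
    s=r.get_state();c=r.capture("wrist")
    T=np.eye(4);T[:3,:3]=R.from_euler("xyz",s["eef_rot"],degrees=True).as_matrix();T[:3,3]=s["tcp_pos"]
    cv2.imwrite(f"pics/{name}.png",c["color"][...,::-1])
    return s,c,cloud(c,T@c["hand_eye"])
E
python3 - <<'E'
from h import *
from plant import r
s,c,p=wrist(r,"w1");z=p[...,2]
print(s["joints"].round(1),s["tcp_pos"],s["eef_rot"],s["contact_force"],s["moment"])
for lo,hi in((.163,.176),(.19,.21)):
    m=(z>lo)&(z<hi)&(np.hypot(p[...,0]-.507,p[...,1]-.163)<.06)
    q=p[m];print(len(q),np.median(q,0) if len(q) else 0, cv2.minAreaRect((q[:,:2]*1000).astype(np.float32)) if len(q)>5 else 0)
# tray from top
t=dict(np.load("pics/top.npz"));P=cloud(t);hsv=cv2.cvtColor(t["color"],cv2.COLOR_RGB2HSV)
m=((hsv[...,1]<50)&(hsv[...,2]>120)).astype(np.uint8)
n,l=cv2.connectedComponents(m);k=l[250,392];q=P[l==k];R_=cv2.minAreaRect((q[:,:2]*1000).astype(np.float32));print("tray",len(q),R_,q[:,2].min(),q[:,2].max())
E
```

```text
time_s: 0.9
tcp_pos: [0.3307, 0.409, 0.2755]
eef_rot: [180.0, 0.0, -13.2]
contact_force: [0.5, 0.7, 0.6]
gripper_width: 0.0876
gripper_force: 0.0
time_s: 1.7
tcp_pos: [0.5072, 0.1624, 0.2995]
eef_rot: [180.0, 0.0, -13.2]
contact_force: [0.4, 1.0, 0.7]
gripper_width: 0.0875
gripper_force: 0.0
time_s: 2.5
tcp_pos: [0.5064, 0.1638, 0.2992]
eef_rot: [180.0, -0.0, -79.9]
contact_force: [0.0, 0.5, 1.1]
gripper_width: 0.088
gripper_force: 0.0
time_s: 3.3
tcp_pos: [0.5064, 0.1638, 0.2992]
eef_rot: [180.0, -0.0, -146.3]
contact_force: [0.4, 0.4, -0.0]
gripper_width: 0.0875
gripper_force: 0.0
time_s: 3.5
tcp_pos: [0.5065, 0.1638, 0.2994]
eef_rot: [180.0, -0.0, -145.7]
contact_force: [-0.5, 1.1, -0.5]
gripper_width: 0.0879
gripper_force: 0.0
[ 39.    5.4 -12.9  -0.  -71.8 -94.8] [0.5065015  0.16380478 0.29936205] [ 1.79994867e+02 -2.30704881e-02 -1.45720157e+02] [-0.52474529  1.06237796 -0.53407339] [ 0.09863375 -0.12386516  0.01822033]
7695 [0.50426303 0.15868466 0.1694221 ] ((508.0085754394531, 162.1735382080078), (77.7484359741211, 78.14277648925781), 55.382991790771484)
1813 [0.50663586 0.16131778 0.19945193] ((507.95794677734375, 162.13516235351562), (49.85691833496094, 13.986428260803223), 33.34931182861328)
tray 3135 ((495.95068359375, -186.25257873535156), (127.35340881347656, 161.02362060546875), 73.7562255859375) nan nan
```

View pics/w1.png

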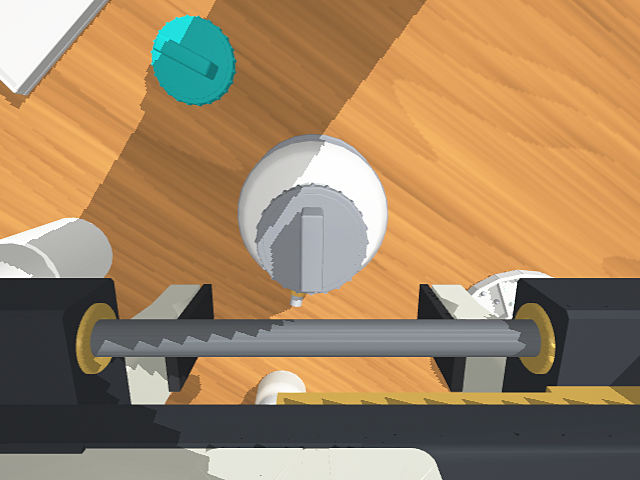

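The wrist view shows the bar running vertically at (312,250), centred at (0.508, 0.162) and at 33.35°. I'll correct slightly, descend, then close gently.

```bash
python3 -m crank '[[[0,0,0.9],[-0.03,-0.22,1.2],-1],[[0,0,0],[0,0,1.2],-1],[[0,0,0],[0,0,1.2],-1],[[0,0,0],[0,0,1.2],-1],[[0,0,0],[0,0,1.2],-1],[[0,0,0],[0,0,1.2],-1],[[0,0,0],[0,0,1.2],-1],[[0,0,0],[0,0,1.2],-1]]'
python3 -m crank '[[[0,0,0],[0,0,0.4],-1],[[0,0,0],[0,0,0],-1],[[0,0,0],[0,0,0],-1]]'
python3 - <<'E'
from plant import r
s=r.get_state();print(s["tcp_pos"].round(4),s["eef_rot"].round(2),s["contact_force"].round(1),s["moment"].round(2))
E
python3 -m crank '[[[0,0,0],[0,0,0],1],[[0,0,0],[0,0,0],1],[[0,0,0],[0,0,0],1],[[0,0,0],[0,0,0],1],[[0,0,0],[0,0,0],1],[[0,0,0],[0,0,0],1],[[0,0,0],[0,0,0],1]]' 25
python3 - <<'E'
from plant import r
s=r.get_state();print(s["tcp_pos"].round(4),s["eef_rot"].round(2),s["contact_force"].round(1),s["moment"].round(2))
E
```

```text
time_s: 4.35
tcp_pos: [0.5081, 0.1622, 0.2025]
eef_rot: [180.0, -0.0, -146.9]
contact_force: [-0.6, 0.1, -1.1]
gripper_width: 0.0877
gripper_force: 0.0
time_s: 4.65
tcp_pos: [0.5084, 0.1624, 0.1999]
eef_rot: [-180.0, 0.0, -146.9]
contact_force: [-0.8, 0.4, 0.4]
gripper_width: 0.0875
gripper_force: 0.0
[0.5084 0.1624 0.1999] [-1.7999e+02  3.0000e-02 -1.4686e+02] [-0.8  0.4  0.4] [ 0.1  -0.15  0.04]
time_s: 5.35
tcp_pos: [0.5081, 0.1622, 0.1996]
eef_rot: [-180.0, -0.0, -146.9]
contact_force: [-0.3, -0.0, -0.3]
gripper_width: 0.0373
gripper_force: 0.0
[0.5081 0.1622 0.1996] [-180.     -0.   -146.86] [-0.3 -0.  -0.3] [ 0.03 -0.15 -0.03]
```

```bash
cat > st.py <<'E'
from plant import r
s=r.get_state();print("t%.2f"%s["time_s"],s["tcp_pos"].round(4),"yaw %.2f"%s["eef_rot"][2],"F",s["contact_force"].round(1),"M",s["moment"].round(2),"w %.4f g %.1f"%(s["gripper_width"],s["gripper_force"]))
E
python3 -m crank '[[[0,0,0],[0,0,0],1],[[0,0,0],[0,0,0],1],[[0,0,0],[0,0,0],1],[[0,0,0],[0,0,0],1],[[0,0,0],[0,0,0],1],[[0,0,0],[0,0,0],1]]' 25 >/dev/null; python3 st.py
python3 -m crank '[[[0,0,-1],[0,0,0],1],[[0,0,-1],[0,0,0],1],[[0,0,-1],[0,0,0],1]]'>/dev/null; python3 st.py
python3 -m crank '[[[0,0,-1],[0,0,0],1],[[0,0,-1],[0,0,0],1]]'>/dev/null; python3 st.py
```

```text
t5.95 [0.5082 0.1621 0.1996] yaw -146.87 F [ 0.9 -0.5  0.1] M [-0.18 -0.32  0.01] w 0.0137 g 25.0
t6.25 [0.5081 0.1622 0.1996] yaw -143.78 F [-0.4 -0.3 -0.2] M [-0.06 -0.25 -0.11] w 0.0140 g 25.0
t6.45 [0.5082 0.1623 0.1996] yaw -141.78 F [0.5 0.3 0.2] M [-0.03 -0.17 -0.06] w 0.0134 g 25.0
```

The cap turns freely with about 0.1 N m of drag. I'll go on in 1.5° steps and stop when the twist rises.

```bash
echo 'import sys; sys.exit(abs(s["moment"][2])>.22 or abs(s["contact_force"][2])>30)' >> st.py
g(){ python3 st.py; }
python3 -m crank '[[[0,0,-1.5],[0,0,0],1]]'>/dev/null && g && python3 -m crank '[[[0,0,-1.5],[0,0,0],1]]'>/dev/null && g && python3 -m crank '[[[0,0,-1.5],[0,0,0],1]]'>/dev/null && g && python3 -m crank '[[[0,0,-1.5],[0,0,0],1]]'>/dev/null && g && python3 -m crank '[[[0,0,-1.5],[0,0,0],1]]'>/dev/null && g && python3 -m crank '[[[0,0,-1.5],[0,0,0],1]]'>/dev/null && g && python3 -m crank '[[[0,0,-1.5],[0,0,0],1]]'>/dev/null && g && python3 -m crank '[[[0,0,-1.5],[0,0,0],1]]'>/dev/null && g && python3 -m crank '[[[0,0,-1.5],[0,0,0],1]]'>/dev/null && g && python3 -m crank '[[[0,0,-1.5],[0,0,0],1]]'>/dev/null && g && python3 -m crank '[[[0,0,-1.5],[0,0,0],1]]'>/dev/null && g && python3 -m crank '[[[0,0,-1.5],[0,0,0],1]]'>/dev/null && g
```

```text
t6.55 [0.5081 0.1623 0.1996] yaw -140.26 F [ 0.3 -0.6 -0. ] M [ 0.09 -0.1  -0.13] w 0.0137 g 25.0False
```

```bash
sed -i '$d' st.py; echo 'import sys; sys.exit(int(abs(s["moment"][2])>.22 or abs(s["contact_force"][2])>30))' >> st.py
g(){ python3 st.py; }
python3 -m crank '[[[0,0,-1.5],[0,0,0],1]]'>/dev/null && g && python3 -m crank '[[[0,0,-1.5],[0,0,0],1]]'>/dev/null && g && python3 -m crank '[[[0,0,-1.5],[0,0,0],1]]'>/dev/null && g && python3 -m crank '[[[0,0,-1.5],[0,0,0],1]]'>/dev/null && g && python3 -m crank '[[[0,0,-1.5],[0,0,0],1]]'>/dev/null && g && python3 -m crank '[[[0,0,-1.5],[0,0,0],1]]'>/dev/null && g && python3 -m crank '[[[0,0,-1.5],[0,0,0],1]]'>/dev/null && g && python3 -m crank '[[[0,0,-1.5],[0,0,0],1]]'>/dev/null && g && python3 -m crank '[[[0,0,-1.5],[0,0,0],1]]'>/dev/null && g && python3 -m crank '[[[0,0,-1.5],[0,0,0],1]]'>/dev/null && g && python3 -m crank '[[[0,0,-1.5],[0,0,0],1]]'>/dev/null && g && python3 -m crank '[[[0,0,-1.5],[0,0,0],1]]'>/dev/null && g
```

```text
t6.65 [0.5081 0.1623 0.1995] yaw -138.74 F [ 0.1 -0.4  0.2] M [ 0.1  -0.08 -0.07] w 0.0135 g 25.0
t6.75 [0.5081 0.1623 0.1996] yaw -137.24 F [-0.8 -1.1  0.1] M [ 0.09 -0.03 -0.07] w 0.0136 g 25.0
t6.85 [0.5081 0.1622 0.1996] yaw -135.73 F [-0.6 -0.5  1. ] M [ 0.14 -0.16 -0.12] w 0.0136 g 25.0
t6.95 [0.5081 0.1622 0.1995] yaw -134.24 F [ 0.2 -0.4  0.6] M [ 0.12 -0.1  -0.17] w 0.0140 g 25.0
t7.05 [0.5082 0.1623 0.1996] yaw -132.74 F [0.9 1.  0.3] M [ 0.   -0.27 -0.15] w 0.0138 g 25.0
t7.15 [0.5083 0.1622 0.1996] yaw -131.24 F [ 2.6 -1.5 -0.6] M [-0.28 -0.74 -0.23] w 0.0137 g 25.0
```

```bash
sed -i 's/>.22/>.33/' st.py
g(){ python3 st.py; }
python3 -m crank '[[[0,0,-0.7],[0,0,0],1]]'>/dev/null && g && python3 -m crank '[[[0,0,-0.7],[0,0,0],1]]'>/dev/null && g && python3 -m crank '[[[0,0,-0.7],[0,0,0],1]]'>/dev/null && g && python3 -m crank '[[[0,0,-0.7],[0,0,0],1]]'>/dev/null && g && python3 -m crank '[[[0,0,-0.7],[0,0,0],1]]'>/dev/null && g && python3 -m crank '[[[0,0,-0.7],[0,0,0],1]]'>/dev/null && g
```

```text
t7.25 [0.5084 0.1622 0.1996] yaw -130.59 F [ 1.9 -1.1 -0.7] M [-0.28 -0.82 -0.42] w 0.0135 g 25.1
```

The stop is at yaw about -130.8, 16° round. I'll ease off to light bearing and press in 1 mm steps.

```bash
g(){ python3 st.py; }
python3 -m crank '[[[0,0,0.5],[0,0,0],1]]'>/dev/null; g; python3 -m crank '[[[0,0,0],[0,0,0.1],1]]'>/dev/null && g && python3 -m crank '[[[0,0,0],[0,0,0.1],1]]'>/dev/null && g && python3 -m crank '[[[0,0,0],[0,0,0.1],1]]'>/dev/null && g
```

```text
t7.35 [0.5084 0.1622 0.1996] yaw -131.16 F [ 2.2 -0.9 -0.4] M [-0.29 -0.91 -0.07] w 0.0142 g 25.0
t7.45 [0.5084 0.1622 0.1993] yaw -131.19 F [-2.  -0.9  9.2] M [-0.33  0.79 -0.16] w 0.0142 g 25.0
t7.55 [0.5084 0.1622 0.1986] yaw -131.17 F [-2.3 -1.5  9.8] M [-0.47  0.76 -0.15] w 0.0138 g 25.0
t7.65 [0.5084 0.1622 0.1977] yaw -131.16 F [-1.3 -1.2  8.8] M [-0.48  0.71 -0.1 ] w 0.0141 g 25.0
```

```bash
sed -i 's/>30/>22/' st.py; g(){ python3 st.py; }
python3 -m crank '[[[0,0,0],[0,0,0.1],1]]'>/dev/null; g && python3 -m crank '[[[0,0,0],[0,0,0.1],1]]'>/dev/null && g && python3 -m crank '[[[0,0,0],[0,0,0.1],1]]'>/dev/null && g && python3 -m crank '[[[0,0,0],[0,0,0.1],1]]'>/dev/null && g && python3 -m crank '[[[0,0,0],[0,0,0.1],1]]'>/dev/null && g && python3 -m crank '[[[0,0,0],[0,0,0],1]]'>/dev/null && g
```

```text
t7.75 [0.5084 0.1622 0.1967] yaw -131.16 F [-1.3 -0.8  9. ] M [-0.5   0.6  -0.04] w 0.0139 g 25.0
t7.85 [0.5084 0.1622 0.1957] yaw -131.15 F [-1.2 -1.   8.4] M [-0.48  0.54 -0.04] w 0.0137 g 25.0
t7.95 [0.5084 0.1622 0.1947] yaw -131.15 F [-2.4 -1.   8.1] M [-0.41  0.65 -0.06] w 0.0138 g 25.0
t8.05 [0.5084 0.1622 0.1937] yaw -131.16 F [-2.  -1.7  9.7] M [-0.49  0.73 -0.04] w 0.0139 g 25.0
t8.15 [0.5084 0.1622 0.1928] yaw -131.15 F [-1.8 -1.5  9.9] M [-0.48  0.85 -0.06] w 0.0143 g 25.0
t8.25 [0.5084 0.1622 0.1928] yaw -131.15 F [-2.7 -1.5  9.7] M [-0.48  0.84 -0.07] w 0.0139 g 25.0
```

Run:
```python
from h import *
from plant import r
s,c,p=wrist(r,"w2");z=p[...,2];d=np.hypot(p[...,0]-.508,p[...,1]-.162)
m=(d<.036)&(z>.15)&(z<.18);print(m.sum(),np.percentile(z[m],[5,25,50,75,95]).round(4))
```

```text
6996 [0.1617 0.1624 0.1629 0.1634 0.1754]
```

The plate is at z 0.163, so the cap is pressed 6.5 mm. I'll press 1 mm more and turn on beneath the stop.

```bash
g(){ python3 st.py; }
python3 -m crank '[[[0,0,0],[0,0,0.1],1]]'>/dev/null; g && python3 -m crank '[[[0,0,-1.5],[0,0,0],1],[[0,0,-1.5],[0,0,0],1]]'>/dev/null && g && python3 -m crank '[[[0,0,-1.5],[0,0,0],1],[[0,0,-1.5],[0,0,0],1]]'>/dev/null && g && python3 -m crank '[[[0,0,-1.5],[0,0,0],1],[[0,0,-1.5],[0,0,0],1]]'>/dev/null && g && python3 -m crank '[[[0,0,-1.5],[0,0,0],1],[[0,0,-1.5],[0,0,0],1]]'>/dev/null && g && python3 -m crank '[[[0,0,-1.5],[0,0,0],1],[[0,0,-1.5],[0,0,0],1]]'>/dev/null && g && python3 -m crank '[[[0,0,-1.5],[0,0,0],1],[[0,0,-1.5],[0,0,0],1]]'>/dev/null && g && python3 -m crank '[[[0,0,-1.5],[0,0,0],1],[[0,0,-1.5],[0,0,0],1]]'>/dev/null && g && python3 -m crank '[[[0,0,-1.5],[0,0,0],1],[[0,0,-1.5],[0,0,0],1]]'>/dev/null && g && python3 -m crank '[[[0,0,-1.5],[0,0,0],1],[[0,0,-1.5],[0,0,0],1]]'>/dev/null && g && python3 -m crank '[[[0,0,-1.5],[0,0,0],1],[[0,0,-1.5],[0,0,0],1]]'>/dev/null && g
```

```text
t8.40 [0.5084 0.1622 0.192 ] yaw -131.15 F [-2.9 -0.9 10.6] M [-0.48  1.   -0.07] w 0.0140 g 25.0
t8.60 [0.5087 0.1624 0.1921] yaw -128.09 F [-0.8 -0.8 10.3] M [-0.37  0.62 -0.05] w 0.0142 g 25.0
t8.80 [0.5089 0.1625 0.1922] yaw -125.08 F [-1.4 -0.6  9.8] M [-0.24  0.5  -0.03] w 0.0141 g 25.0
t9.00 [0.5091 0.1627 0.1924] yaw -122.07 F [-1.  -0.9 10.5] M [-0.12  0.36 -0.06] w 0.0135 g 25.0
t9.20 [0.5092 0.1628 0.1924] yaw -119.08 F [ 0.  -0.6  9.9] M [-0.02  0.36 -0.03] w 0.0139 g 25.0
t9.40 [0.5093 0.1628 0.1924] yaw -116.07 F [-0.4 -0.3  9.6] M [ 0.09  0.27 -0.04] w 0.0137 g 25.0
t9.60 [0.5093 0.1629 0.1924] yaw -113.07 F [-0.4 -0.  11. ] M [ 0.16  0.27 -0.06] w 0.0141 g 25.0
t9.80 [0.5093 0.1629 0.1924] yaw -110.07 F [-0.7  1.7 11.3] M [ 0.2   0.29 -0.02] w 0.0140 g 25.0
t10.00 [0.5094 0.163  0.1924] yaw -107.07 F [-1.2 -0.1 11. ] M [ 0.26  0.21 -0.05] w 0.0137 g 25.0
t10.20 [0.5094 0.163  0.1925] yaw -104.07 F [-0.3  0.2 10.6] M [ 0.24  0.27 -0.07] w 0.0137 g 25.0
t10.40 [0.5094 0.163  0.1924] yaw -101.07 F [-0.1  0.4 10.4] M [ 0.27  0.21 -0.03] w 0.0141 g 25.0
```

```bash
g(){ python3 st.py; }
python3 -m crank '[[[0,0,-1.5],[0,0,0],1],[[0,0,-1.5],[0,0,0],1]]'>/dev/null; g && python3 -m crank '[[[0,0,-1.5],[0,0,0],1],[[0,0,-1.5],[0,0,0],1]]'>/dev/null && g && python3 -m crank '[[[0,0,-1.5],[0,0,0],1],[[0,0,-1.5],[0,0,0],1]]'>/dev/null && g && python3 -m crank '[[[0,0,-1.5],[0,0,0],1],[[0,0,-1.5],[0,0,0],1]]'>/dev/null && g && python3 -m crank '[[[0,0,0],[0,0,-0.2],1],[[0,0,0],[0,0,-0.2],1],[[0,0,0],[0,0,-0.2],1]]'>/dev/null && g && python3 -m crank '[[[0,0,0],[0,0,-0.2],1],[[0,0,0],[0,0,-0.2],1],[[0,0,0],[0,0,-0.2],1]]'>/dev/null && g  && python3 -m crank '[[[0,0,0],[0,0,-0.2],1],[[0,0,0],[0,0,-0.2],1],[[0,0,0],[0,0,-0.2],1]]'>/dev/null && g
```

```text
t10.60 [0.5094 0.163  0.1925] yaw -98.07 F [-0.9 -0.3 10.4] M [ 0.3   0.3  -0.08] w 0.0140 g 25.0
t10.80 [0.5094 0.163  0.1925] yaw -95.07 F [-1.   0.1 10.3] M [ 0.28  0.27 -0.05] w 0.0139 g 25.0
t11.00 [0.5094 0.1631 0.1925] yaw -92.07 F [ 1.   0.3 10.8] M [ 0.32  0.24 -0.08] w 0.0135 g 25.0
t11.20 [0.5094 0.163  0.1925] yaw -89.07 F [-0.8  0.7  9.6] M [ 0.3   0.22 -0.03] w 0.0141 g 25.0
t11.50 [0.5093 0.163  0.1982] yaw -89.13 F [1.6 0.2 6.8] M [ 0.33 -0.51 -0.05] w 0.0140 g 25.0
t11.80 [0.5085 0.1626 0.2031] yaw -89.16 F [2.  1.2 2.5] M [ 0.41 -0.67 -0.03] w 0.0139 g 25.0
t12.10 [0.5073 0.1617 0.2079] yaw -89.18 F [-0.3 -0.4 -0.1] M [ 0.04  0.02 -0.02] w 0.0137 g 25.0
```

Run:
```python
from h import *
t=dict(np.load("pics/top.npz"));P=cloud(t);hsv=cv2.cvtColor(t["color"],cv2.COLOR_RGB2HSV)
sub=(slice(200,300),slice(350,435))
m=np.zeros((480,640),np.uint8);m[sub]=((hsv[sub][...,1]<70)).astype(np.uint8)
m[sub][hsv[sub][...,2]<60]=0
n,l,st,ce=cv2.connectedComponentsWithStats(m,connectivity=4);k=l[250,392];print(st[k])
cn,_=cv2.findContours((l==k).astype(np.uint8),cv2.RETR_EXTERNAL,cv2.CHAIN_APPROX_NONE)
R_=cv2.minAreaRect(cn[0]);print(R_)
K=t["intrinsics"];W=t["world_from_camera"]
def ray(u,v,h):
    d=W[:3,:3]@np.array([(u-K[0,2])/K[0,0],(v-K[1,2])/K[1,1],1]);return W[:3,3]+d*(h-W[2,3])/d[2]
B=cv2.boxPoints(R_);w=np.array([ray(u,v,.018) for u,v in B]);print(w.round(3),w.mean(0).round(4),np.linalg.norm(np.diff(w,axis=0),axis=1),np.degrees(np.arctan2(*(w[1]-w[0])[[1,0]])))
q=P[l==k];print(np.nanmedian(q,0))
```

```text
[ 360  217   63   70 3205]
((391.37054443359375, 251.0823516845703), (53.473350524902344, 60.523590087890625), 12.52880859375)
[[ 0.433 -0.101  0.018]
 [ 0.584 -0.138  0.018]
 [ 0.553 -0.269  0.018]
 [ 0.404 -0.231  0.018]] [ 0.4935 -0.1847  0.018 ] [0.15490492 0.13534243 0.15426144] -13.558713749839471
[ 0.49455602 -0.18639712  0.00435337]
```

The cap popped up and moves freely. I'll lift it straight out, carry it over the tray (centre about 0.494, -0.185), and check.

```bash
g(){ python3 st.py; }
python3 -m crank '[[[0,0,0],[0,0,-0.3],1],[[0,0,0],[0,0,-0.4],1],[[0,0,0],[0,0,-0.6],1]]' >/dev/null && g && python3 -m crank '[[[0,0,0],[0,0,-1],1],[[0,0,0],[0,0,-1.2],1],[[0,0,0],[0,0,-1.5],1],[[0,0,0],[0,0,-1.5],1],[[0,0,0],[0,0,-1.5],1],[[0,0,0],[0,0,-1.5],1]]' >/dev/null && g && python3 -m crank '[[[0,0,0],[2.16,0.12,0],1],[[0,0,0],[2.16,0.12,0],1],[[0,0,0],[2.16,0.12,0],1],[[0,0,0],[2.16,0.12,0],1],[[0,0,0],[2.16,0.12,0],1],[[0,0,0],[2.16,0.12,0],1],[[0,0,0],[2.16,0.12,0],1],[[0,0,0],[2.16,0.12,0],1]]' >/dev/null && g && python3 -m crank '[[[0,0,0],[2.16,0.12,0],1],[[0,0,0],[2.16,0.12,0],1],[[0,0,0],[2.16,0.12,0],1],[[0,0,0],[2.16,0.12,0],1],[[0,0,0],[2.16,0.12,0],1],[[0,0,0],[2.16,0.12,0],1],[[0,0,0],[2.16,0.12,0],1],[[0,0,0],[2.16,0.12,0],1]]' >/dev/null && g
python3 -m crank '[[[0,0,0],[0,0,0],1],[[0,0,0],[0,0,0],1]]'>/dev/null; g
python3 - <<'E'
from h import *
from plant import r
s,c,p=wrist(r,"w3");z=p[...,2];d=np.hypot(p[...,0]-s["tcp_pos"][0],p[...,1]-s["tcp_pos"][1]);t=s["tcp_pos"][2]
m=(d<.042)&(z>t-.045)&(z<t-.015);q=p[m];print(m.sum(),np.median(q,0)-s["tcp_pos"])
A=np.c_[q[:,:2]-s["tcp_pos"][:2],np.ones(len(q))];print(np.linalg.lstsq(A,q[:,2],rcond=None)[0])
E
```

```text
t12.40 [0.5078 0.162  0.2215] yaw -89.17 F [ 0.7  0.3 -1.4] M [ 0.05 -0.05 -0.03] w 0.0138 g 25.0
t13.00 [0.5082 0.1622 0.3054] yaw -89.17 F [ 0.4  0.  -1.5] M [ 0.15 -0.07  0.  ] w 0.0141 g 25.0
t13.80 [ 0.501  -0.0116  0.3048] yaw -89.16 F [-0.9 -0.3  0.1] M [ 0.09 -0.13 -0.05] w 0.0136 g 25.0
t14.60 [ 0.4939 -0.1845  0.3047] yaw -89.16 F [ 0.5 -0.  -1.8] M [ 0.07 -0.11 -0.03] w 0.0138 g 25.0
t14.80 [ 0.4939 -0.184   0.3043] yaw -89.24 F [-0.1 -0.1 -0.8] M [ 0.15 -0.08  0.03] w 0.0141 g 25.0
8491 [ 0.00024874 -0.0233632  -0.03023278]
[-1.47101503e-04  1.24038456e-01  2.77116079e-01]
```

View pics/w3.png

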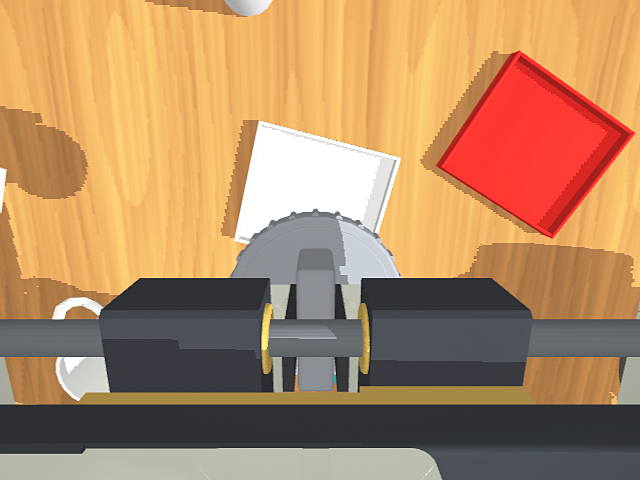

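The wrist view shows the cap held at (316,250), possibly tilted, with the tray beyond at (318,180). I'll check the tilt on plate points only.

Run:
```python
from h import *
from plant import r
s,c,p=wrist(r,"w4");q=(p-s["tcp_pos"]).reshape(-1,3)
for lo,hi,nm in((-.04,-.018,"plate"),(-.006,.012,"bartop")):
    m=(q[:,2]>lo)&(q[:,2]<hi)&(np.hypot(q[:,0],q[:,1])<.042)&(q[:,1]<-.012)
    m&=(np.abs(q[:,0])>.013) if nm=="plate" else (np.abs(q[:,0])<.006)
    Q=q[m]
    for _ in range(4):
        f=np.linalg.lstsq(np.c_[Q[:,:2],np.ones(len(Q))],Q[:,2],rcond=None)[0];e=abs(np.c_[Q[:,:2],np.ones(len(Q))]@f-Q[:,2]);Q=Q[e<max(.001,1.5*np.median(e))]
    print(nm,len(Q),f.round(4),Q.min(0).round(3),Q.max(0).round(3))
```

```text
plate 2775 [ 0.0008  0.0662 -0.0291] [-0.036 -0.035 -0.032] [ 0.035 -0.012 -0.029]
bartop 877 [-0.0095  0.0987  0.0015] [-0.006 -0.025 -0.002] [ 0.006 -0.012  0.001]
```

The cap has pitched about 4° in the grip, with its -y side low. I'll level it by turning the tool +4° about its y, then re-check.

```bash
python3 -m crank '[[[0,2,0],[0,0,0],1],[[0,2,0],[0,0,0],1],[[0,0,0],[0,0,0],1],[[0,0,0],[0,0,0],1]]'
python3 - <<'E'
from h import *
from plant import r
s,c,p=wrist(r,"w5");q=(p-s["tcp_pos"]).reshape(-1,3);print(s["eef_rot"])
for lo,hi,nm in((-.04,-.018,"plate"),(-.006,.012,"bartop")):
    m=(q[:,2]>lo)&(q[:,2]<hi)&(np.hypot(q[:,0],q[:,1])<.042)&(q[:,1]<-.012)
    m&=(np.abs(q[:,0])>.013) if nm=="plate" else (np.abs(q[:,0])<.006)
    Q=q[m]
    for _ in range(4):
        f=np.linalg.lstsq(np.c_[Q[:,:2],np.ones(len(Q))],Q[:,2],rcond=None)[0];e=abs(np.c_[Q[:,:2],np.ones(len(Q))]@f-Q[:,2]);Q=Q[e<max(.001,1.5*np.median(e))]
    print(nm,len(Q),f.round(4))
E
```

```text
time_s: 15.3
tcp_pos: [0.4941, -0.1828, 0.3038]
eef_rot: [-180.0, -3.9, -89.1]
contact_force: [-0.5, -0.1, -1.7]
gripper_width: 0.0141
gripper_force: 25.0
[-179.98646566   -3.9474443   -89.0774873 ]
plate 2969 [ 0.0013  0.0021 -0.0289]
bartop 850 [0.0041 0.0386 0.0017]
```

The plate is level now and the stem's underside lies 57 mm below the TCP. I'll descend straight down, allowing for the 4° tool tilt.

```bash
g(){ python3 st.py; }
python3 -m crank '[[[0,0,0],[-0.13,0,1.9],1],[[0,0,0],[-0.13,0,1.9],1],[[0,0,0],[-0.13,0,1.9],1],[[0,0,0],[-0.13,0,1.9],1],[[0,0,0],[-0.13,0,1.9],1],[[0,0,0],[-0.13,0,1.9],1]]' >/dev/null; g && python3 -m crank '[[[0,0,0],[-0.13,0,1.9],1],[[0,0,0],[-0.13,0,1.9],1],[[0,0,0],[-0.13,0,1.9],1],[[0,0,0],[-0.13,0,1.9],1],[[0,0,0],[-0.13,0,1.9],1],[[0,0,0],[-0.1,0,1.4],1],[[0,0,0],[-0.03,0,0.5],1]]' >/dev/null; g && python3 -m crank '[[[0,0,0],[0,0,0],1],[[0,0,0],[0,0,0],1]]' >/dev/null; g
python3 - <<'E'
from plant import r
import cv2
c=r.capture("top")["color"][130:330,290:530];cv2.imwrite("pics/t2.png",cv2.resize(c[...,::-1],(720,600),interpolation=cv2.INTER_CUBIC))
E
```

```text
t15.95 [ 0.4942 -0.1839  0.1887] yaw -89.19 F [ 0.4  0.3 -1.2] M [ 0.37 -0.09 -0.02] w 0.0136 g 25.0
t16.65 [ 0.4934 -0.1841  0.0737] yaw -89.20 F [ 0.3 -0.  -0.2] M [ 0.34 -0.01  0.02] w 0.0140 g 25.0
t16.85 [ 0.4946 -0.1841  0.0757] yaw -89.17 F [-0.3 -0.2 -1.6] M [ 0.33 -0.02  0.03] w 0.0140 g 25.0
```

View pics/t2.png

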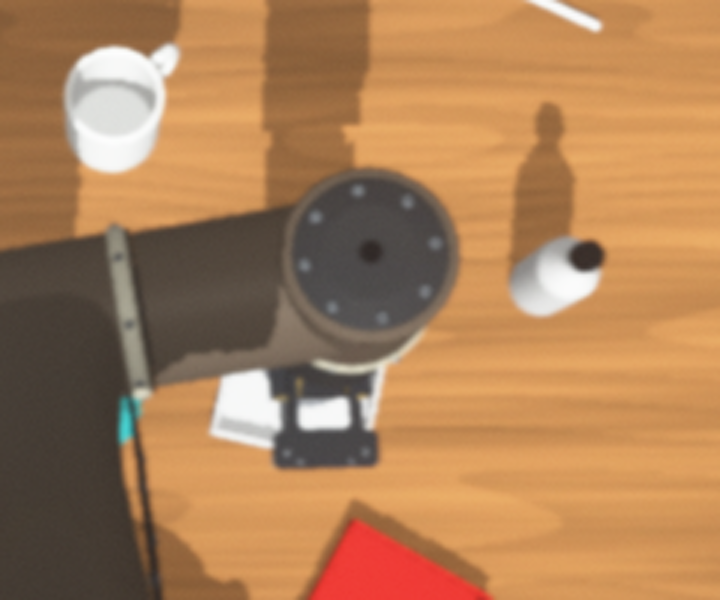

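The arm hides the tray centre, but it stands clear of the glue bottle at (555,275) and the mug at (115,110). I'll lower in small steps until I feel contact.

```bash
sed -i 's/>22/>3/' st.py; g(){ python3 st.py; }
python3 -m crank '[[[0,0,0],[-0.02,0,0.3],1],[[0,0,0],[-0.02,0,0.3],1],[[0,0,0],[-0.02,0,0.3],1],[[0,0,0],[-0.01,0,0.2],1],[[0,0,0],[0,0,0],1]]' >/dev/null; g; python3 -m crank '[[[0,0,0],[0,0,0.1],1]]' >/dev/null; g &&  python3 -m crank '[[[0,0,0],[0,0,0.1],1]]' >/dev/null && g &&  python3 -m crank '[[[0,0,0],[-0.02,0,0.1],1]]' >/dev/null && g &&  python3 -m crank '[[[0,0,0],[0,0,0.05],1]]' >/dev/null && g &&  python3 -m crank '[[[0,0,0],[0,0,0.05],1]]' >/dev/null && g &&  python3 -m crank '[[[0,0,0],[0,0,0.05],1]]' >/dev/null && g &&  python3 -m crank '[[[0,0,0],[0,0,0.05],1]]' >/dev/null && g &&  python3 -m crank '[[[0,0,0],[0,0,0.05],1]]' >/dev/null && g &&  python3 -m crank '[[[0,0,0],[0,0,0.05],1]]' >/dev/null && g
```

```text
t17.40 [ 0.4937 -0.184   0.0636] yaw -89.16 F [-0.7  0.1 -1. ] M [ 0.35 -0.01  0.04] w 0.0138 g 25.0
t17.50 [ 0.4941 -0.1841  0.063 ] yaw -89.16 F [-0.1 -0.2 -1.2] M [ 0.3  -0.05 -0.  ] w 0.0137 g 25.0
t17.60 [ 0.4942 -0.1843  0.0624] yaw -89.15 F [-3.6  1.  12.3] M [ 0.68  1.37 -0.05] w 0.0139 g 25.0
```

It touched down at z 0.0624. I'll relieve the load slightly, then open slowly.

```bash
g(){ python3 st.py; }
python3 -m crank '[[[0,0,0],[0,0,-0.06],1],[[0,0,0],[0,0,0],1]]' 10 >/dev/null; g; python3 -m crank '[[[0,0,0],[0,0,0],1],[[0,0,0],[0,0,0],1]]' 3 >/dev/null; g
python3 -m crank '[[[0,0,0],[0,0,0],0.4],[[0,0,0],[0,0,0],0.4],[[0,0,0],[0,0,0],0.4],[[0,0,0],[0,0,0],0.4],[[0,0,0],[0,0,0],0.4],[[0,0,0],[0,0,0],0.4]]'; python3 -m crank '[[[0,0,0],[0.02,0,-0.3],0.4],[[0,0,0],[0.04,0,-0.5],0.4],[[0,0,0],[0.06,0,-0.8],0.4],[[0,0,0],[0.1,0,-1.5],0.4],[[0,0,0],[0.14,0,-2],0.4],[[0,0,0],[0.14,0,-2],0.4],[[0,0,0],[0.14,0,-2],0.4],[[0,0,0],[0.14,0,-2],0.4]]'
python3 -m crank '[[[0,0,0],[-2,0,-2],0.4],[[0,0,0],[-2,0,-2],0.4],[[0,0,0],[-2,0,-2],0.4],[[0,0,0],[-2,0,0],0.4],[[0,0,0],[-2,0,0],0.4]]'
python3 - <<'E'
from h import *
from plant import r
s,c,p=wrist(r,"w6");x,y,z=np.moveaxis(p,-1,0)
m=(z>.026)&(z<.042)&(np.hypot(x-.494,y+.184)<.06);q=p[m];f=np.linalg.lstsq(np.c_[q[:,:2]-[.494,-.184],np.ones(len(q))],q[:,2],rcond=None)[0];print(len(q),np.median(q,0),f)
print(cv2.minEnclosingCircle((q[:,:2]*1000).astype(np.float32)))
E
```

```text
t17.80 [ 0.4941 -0.1841  0.0627] yaw -89.17 F [-0.9 -0.  -0.5] M [ 0.35 -0.05 -0.01] w 0.0137 g 10.0
t18.00 [ 0.494  -0.1841  0.0626] yaw -89.17 F [-0.3  0.2 -0.7] M [ 0.42 -0.11  0.01] w 0.0143 g 3.0
time_s: 18.6
tcp_pos: [0.494, -0.1841, 0.0626]
eef_rot: [-180.0, -4.0, -89.2]
contact_force: [0.2, -0.3, -0.5]
gripper_width: 0.0264
gripper_force: 0.0
time_s: 19.4
tcp_pos: [0.4939, -0.1842, 0.1756]
eef_rot: [-180.0, -4.0, -89.2]
contact_force: [0.6, 0.1, -1.1]
gripper_width: 0.0265
gripper_force: 0.0
time_s: 19.9
tcp_pos: [0.4927, -0.0793, 0.2284]
eef_rot: [-179.9, -4.0, -89.2]
contact_force: [0.0, -0.2, -0.1]
gripper_width: 0.026
gripper_force: 0.0
6139 [ 0.49287225 -0.1870912   0.03137104] [ 1.71341131e-05 -5.45367188e-04  3.13416931e-02]
((493.3966064453125, -187.59130859375), 39.38872528076172)
```

View pics/w6.png

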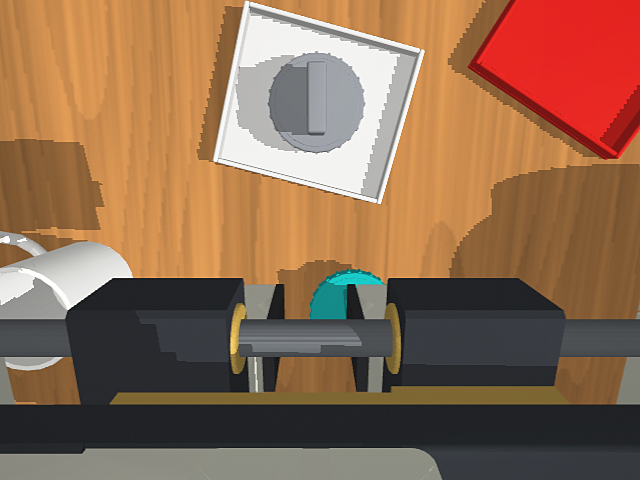

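The cap stands upright and level (slope under 0.001) near the middle of the white tray at (316,103). Nothing else has moved and the gripper is clear.

```bash
python3 -c "
from plant import r
print(r.close_job())"
```

```text
the job is handed in; nothing more can be done
None
```

The cap was unscrewed by feel and lifted off, and it stands upright in the white tray; the job was handed in at about 20 s, with no verdict shown.

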